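# Push the stuck feed worm out of the grinder head

### The job

The feed worm is stuck in the meat-grinder head that is strapped in the wooden cradle. With the wooden push stick, push it from behind through the drive hole in the neck until it stands about 50 mm out of the mouth, and put the stick back down on the bench. Then draw the worm out and lay it down gently in the steel wash tray; do not let it drop onto the bench, and leave the other parts where they are.

Things in the scene. Friction and masses are not known exactly. Their poses are not given: they have to be found in the camera images.
- head: grinder head of cast aluminium, fixed in a wooden cradle (board 125 x 120 x 18 mm, x = -30 to 95 mm). Origin on the bench below its level axis (95 mm up), at the barrel's inner back wall; x points along the axis from neck to mouth, z up. Neck: outer diameter 46 mm, x = -45 to 0 mm. Barrel: outer 70 mm (76 at the mouth), bore 58 mm, x = 0 to 100 mm, front open
- head_throat (a point): middle of the open top of the head's upright feed throat, 187 mm above the bench; outer diameter 51 mm, flared to 62 at the top; it stands on the barrel around x = 34 mm of head
- head_hole (a point): centre of the drive hole at the back face of the neck, 95 mm above the bench; axes as head, so +x points into the hole. The bore is round, 25 mm wide (its lower side 12 mm under the axis, else 13) and runs straight through the 45 mm neck into the barrel. The end of the worm's shank lies 9 to 15 mm inside
- head_mouth (a point): centre of the open mouth of the barrel, on the axis, 145 mm ahead of head_hole; axes as head
- worm_mid (a point): stuck steel feed worm, about 0.5 kg; point on its axis, half-way along the flights, x along the axis to its front. Flights: diameter 54 mm, x = -39.5 to 39.5 mm (core 24 mm); behind them a shank; in front a 13 mm square and a 9 mm pin, to x = 59.5 mm. Balance point 13 mm behind this point. It lies safely in the mouth until this point is 10 mm outside; from about 16 mm it tips and may fall out
- worm_shank (a point): centre of the flat rear end of the worm's round shank (diameter 24 mm, 39 mm long behind the flights), 78.5 mm behind worm_mid. At the start it is 9 to 15 mm inside the drive hole. A rubber seal in the neck grips the shank: roughly 10 to 16 N move it the first 27 to 35 mm, then about 3 N
- stick_grip (a point): wooden push stick lying on the bench, 240 mm long, 80 g; the point is its balance point, on its axis, in the square handle (24 x 24 mm; x = -85 to +25 mm of this point; 12 mm above the bench as it lies). x points along the stick to its tip
- stick_tip (a point): end of the stick's round shaft (diameter 14 mm, 130 mm long), 155 mm ahead of stick_grip
- tray: stainless wash tray, open on top, 170 (x) x 250 (y) x 45 mm high (z), walls 4 mm, floor 5 mm thick, 0.9 kg. Origin: centre of its underside
- ring_nut: the head's aluminium ring nut with four lugs, 100 mm over the lugs, 28 mm high. Origin: centre of its underside. Not to be moved
- plate: round perforated steel plate, 62 mm wide, 8 mm thick. Origin: centre of its underside. Not to be moved
- knife: four-winged steel knife, 57 mm across, 11 mm high. Origin: centre of its underside. Not to be moved
- pestle: white plastic pestle lying down, 200 mm long along its x, 46 mm thick. Origin: on the bench under its middle. Not to be moved, and too thick for the drive hole
- oil: clear bottle with yellow label and red cap, 58 mm wide, 165 mm high. Origin: centre of its underside. Not to be moved
- brush: blue-handled flat brush lying down, 200 mm long along its x. Origin: on the bench under its middle. Not to be moved
There are look-alikes about, which are no part of the job. What is shaped like the part that bears worm_mid but orange or pink is not meant.

How it is judged:
By the outcome, as a careful person would: the job done as asked, in the order asked, and still so for the second after the job is handed in, with the robot touching nothing.
It also fails if it takes over 64 s, if anything falls off the work surface, if the arm or the gripper's body presses on something with over 40 N, if the wrist force passes 120 N, or if a joint passes its speed limit or range.

### The arm

A 6-joint arm with a two-finger parallel gripper is mounted at the origin on the work surface. World frame = base frame: x ahead of the robot, y to its left, z up, the work surface at z = 0. Lengths are in mm, angles in rad, forces in N, time in s.
With the tool pointing down it reaches from about 350 to 875 mm from the base axis. Payload 4.2 kg.
Tool frame: the origin (TCP) lies on the mounting face of the last link; the fingertips stand 173 mm ahead of it and the grasp point (between the pads) lies grip_point_offset ahead of it (grip_point_offset is the distance from the TCP to the grasp point, in mm); z points along the fingers, y is the line along which they close (so a half turn about z gives the same grasp; the last joint's range is limited). The gripper opens to 85 mm and grips with 20 to 120 N. Pads are 22 mm wide; open, the fingers measure 114 mm over their backs; the gripper's body (76 mm by 85 mm) begins 54 mm behind the grasp point. The pads swing forward as they close: fully open they stand 13 mm farther back than shut.
Start: joints at [1.485, 0.385, 0.008, 0, -1.194, -0.259], TCP at [211.223, 588.205, 404.712] pointing down, gripper open.
Joint ranges: [-3.14, 3.14], [-1.21, 2.06], [-1.07, 1.41], [-3.16, 2.05], [-2.99, -0.16], [-3.1, 3.1]. Speed limits (rad/s): [2.79, 2.79, 3.14, 3.14, 3.14, 3.14].

### API

Orientations are given as a unit quaternion [x, y, z, w].
In Python, from bench import read_state, get_image, job_done, recognise, place_of, grip_point_offset gives the robot as it stands. The module is installed in compiled form; this text tells all that it offers.
- The arm moves only by the tool carry_out, never from a script. Its arguments are lists of equal length, an entry for each row: "slide": the shift along the tool's x, y, z in m, a list of three; "roll": the turn about the tool's z in degrees; "claw": the finger opening in m, from 0 to 0.0854. A call has 1 to 8 rows; each row is the pose to reach, as a shift and turn from the pose commanded when the call began, along the tool's axes at that moment; what a row does not reach only later rows make up. A row lasts 1/8 s, in which the tool goes at most 62.5 mm and 10.7 degrees, less where a joint would pass 70% of its speed; a pose out of reach is approached as far as the arm can. A call with a gripper value outside its range is refused whole. The fingers move at their own pace and stop on an object; the grip force is fixed at half the most. Time passes only in rows, so rows that repeat a pose let the fingers close. It gives the time, the measured TCP pose, the force, the opening and the grip force at its end, in the units of the state.
- read_state(): the state, without advancing time (a new reading comes with each control period).
- get_image(name): name is "side" or "top"; returns a dict with "img" (420x560x3 uint8, red, green, blue), "z_map" (420x560 float32, mm along the optical axis (not along the pixel's ray), 0 where there is no reading), "mtx" (3x3 intrinsics, pixels), "k1" (the pictures are not rectified: a ray, as slopes to the right and down, at radius r is drawn at 1 + k1 r^2 times it, then the intrinsics apply), "world_from_camera" (4x4, takes a point from camera to world coordinates). Camera axes: x right, y up, looking along -z (the intrinsics and any distortion apply to the point x, -y, -z); pixel columns grow to the right and rows downward; lengths in mm; the calibration is good to about 2 mm. A picture is of the moment at which its call begins.
- job_done(): hands the job in; it is judged then, once.
Trained networks look in a picture, given as the dict that the camera call returned (one of the last four; its "shot" number tells which), for a name from the list of things; names that differ only in an ending like _2 or _b are one class to them, and where a whole thing is asked for, a point or a joint stands for the part that bears it (a point fixed in the world has none). Each returns a list of dicts, best first, with "conf" (0 to 1); they miss things now and then, are a little off and sometimes report something else, mostly with a low value. They report only what shows in the picture. A call takes as long as a camera call. They do not tell look-alikes from the thing itself.
- recognise(picture, thing): "at" ([column, row] in pixels, amid what is visible of it).
- place_of(picture, thing): "at" ([column, row] in pixels: a listed point, or the origin of a listed thing).
The state is a dict: "clock": time; "joints": joint angles; "joint_vel": joint speeds; "joint_efforts": joint torques, N m; "position": TCP position; "ee_rot": TCP orientation; "contact_force": force on the tool from outside, world axes, zero at the start; "wrist_torque": the same for the moment, N m; "gripper_width": finger opening in mm; "grasp_force": force on a finger pad.
Only numpy, scipy, OpenCV 4.12 (cv2) and the standard library are available. Lean on these libraries where they do the work, as an engineer would, in place of code of your own. Each camera call takes 0.05 s, during which the arm holds its last target. There are 200 camera calls.

## Working session

There is one attempt and no reset: what is moved stays moved. The work goes in short steps, Python scripts to look and compute and a tool call to move; the robot and the scene stay as the last step left them, time stands still between calls to the robot, and variables do not carry over. Pictures are saved under pics/ and viewed, at most 10 in all, crops included, and the job is handed in when it is done.

Besides the shell and the picture viewer there is one more tool, called by a JSON object that holds its "op" and its "data", one argument or row to a line. carry_out: Moves the arm, as the interface text tells. Its arguments: {"type":"object","properties":{"slide":{"type":"array"},"roll":{"type":"array"},"claw":{"type":"array"}},"required":["slide","roll","claw"]}

```bash
mkdir -p pics; cat > h.py <<'E'
import numpy as np, cv2
from scipy.spatial.transform import Rotation as R
from bench import *
def ray(p,uv):
    K=p["mtx"];d=np.array([p["k1"],0,0,0],float)
    n=cv2.undistortPoints(np.array([[uv]],float),K,d)[0,0]
    return n
def atdepth(p,uv,z):
    n=ray(p,uv);c=np.array([n[0]*z,-n[1]*z,-z,1]);return (p["world_from_camera"]@c)[:3]
def atheight(p,uv,h):
    T=p["world_from_camera"];n=ray(p,uv);d=T[:3,:3]@np.array([n[0],-n[1],-1]);o=T[:3,3]
    return o+d*(h-o[2])/d[2]
def zat(p,uv):
    u,v=[int(round(a)) for a in uv];w=p["z_map"][max(v-1,0):v+2,max(u-1,0):u+2];w=w[w>0]
    return float(np.median(w)) if w.size else 0
def proj(p,X):
    c=np.linalg.inv(p["world_from_camera"])@np.append(X,1);a,b=c[0]/-c[2],-c[1]/-c[2];s=1+p["k1"]*(a*a+b*b)
    K=p["mtx"];return np.array([K[0,0]*a*s+K[0,2],K[1,1]*b*s+K[1,2]])
def save(p,n,crop=None,f=1):
    im=p["img"][:,:,::-1]
    if crop: x0,y0,x1,y1=crop;im=im[y0:y1,x0:x1]
    cv2.imwrite("pics/"+n,cv2.resize(im,None,fx=f,fy=f,interpolation=cv2.INTER_CUBIC))
E
cat > a.py <<'E'
from h import *
np.set_printoptions(precision=1,suppress=True)
H=dict(head=0,head_throat=187,head_hole=95,head_mouth=95,worm_mid=95,worm_shank=95,stick_grip=12,stick_tip=12,tray=0,ring_nut=0,plate=0,knife=0,pestle=0,oil=0,brush=0)
print(grip_point_offset, read_state()["ee_rot"])
ps={}
for c in("top","side"):
    p=get_image(c);save(p,c+"0.png");print(c,"cam",p["world_from_camera"][:3,3],-p["world_from_camera"][:3,2])
    for t,h in H.items():
        for r in place_of(p,t)[:4]:
            if r["conf"]>.15: print(t,round(r["conf"],2),np.array(r["at"]),atheight(p,r["at"],h),"depth",atdepth(p,r["at"],zat(p,r["at"])))
E
python3 a.py; python3 -c "
import cv2,numpy as np
a=[cv2.imread('pics/%s0.png'%c) for c in('top','side')]"
```

```text
154.70000000000002 [ 1.  -0.2 -0.   0. ]
top cam [ 318.1   33.6 1244.8] [ 0.2 -0.  -1. ]
head 0.79 [270.7 238.6] [509.5  39.9   0. ] depth [490.1  39.3 126.4]
head_throat 0.98 [251.2 228.5] [507.6  76.1 187. ] depth [527.5  80.5  76.5]
head_hole 0.8 [290.9 233.3] [500.2  -7.3  95. ] depth [496.7  -6.5 117.3]
head_hole 0.64 [328.7 252.7] [444.4 -84.4  95. ] depth [454.  -93.3   8.4]
head_mouth 0.91 [225.5 237.8] [511.6 139.8  95. ] depth [505.3 136.3 132.4]
head_mouth 0.24 [147.7 257.6] [492.7 316.3  95. ] depth [506.4 338.3   5.4]
worm_mid 0.78 [251.8 318.9] [326.2 104.9  95. ] depth [326.6 108.3  39.7]
worm_mid 0.68 [249.9 236.3] [506.9  85.1  95. ] depth [502.6  83.9 121.1]
worm_mid 0.58 [348.7 297.5] [ 340.7 -111.6   95. ] depth [ 341.5 -116.8   53.8]
worm_shank 0.56 [278.2 292.5] [373.9  39.9  95. ] depth [376.6  40.2  38.4]
worm_shank 0.49 [320.1 151.4] [ 681.2 -103.2   95. ] depth [ 707.2 -113.    12.6]
worm_shank 0.38 [260.6 149.2] [706.7  33.1  95. ] depth [738.6  33.1   0.8]
stick_grip 0.98 [396.1 244.8] [ 448.9 -256.    12. ] depth [ 447.4 -252.6   26.2]
stick_tip 0.72 [327
[... 1637 characters left out ...]
8   12. ] depth [ 444.2 -232.9   24.9]
stick_tip 0.85 [328.1 211.4] [448.1 -96.1  12. ] depth [447.7 -93.7  14.7]
tray 0.71 [250.2 344.9] [503.8 336.2   0. ] depth [502.7 338.6   5.2]
ring_nut 0.74 [211.4 223.2] [731.5  39.4   0. ] depth [731.8  39.   -0.6]
plate 0.64 [194.7 260.9] [720.2 167.1   0. ] depth [716.6 172.4   8.6]
knife 0.65 [240.4 188. ] [ 707.9 -107.1    0. ] depth [ 707.  -105.1    2.3]
knife 0.54 [288.  236.2] [525.1  12.    0. ] depth [494.1 110.2 128.9]
pestle 0.61 [299.1 148. ] [ 604.1 -324.     0. ] depth [ 594.5 -291.1   30.7]
oil 0.64 [248.7 157.1] [ 733.2 -234.     0. ] depth [ 725.9 -217.1   17.1]
brush 0.65 [154.3 332. ] [721.9 382.3   0. ] depth [713.7 390.6  19.7]
```

View pics/top0.png

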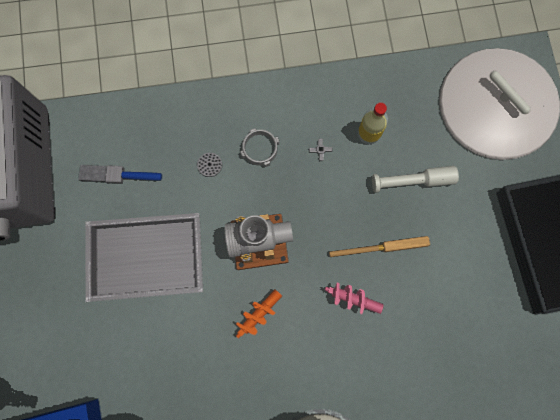

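View pics/side0.png

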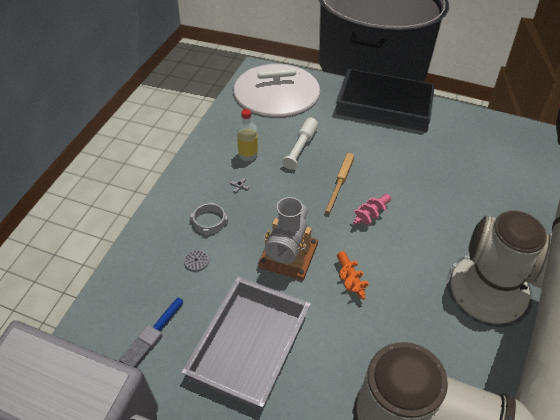

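The orange worm (252,319) and the pink worm (349,298) in the top view are look-alikes. The steel worm sits in the head at (250,236). The stick is at (396,245) with its tip towards +y (328,254), and the tray is at (143,256). Next I fit the head axis, stick and tray from depth.

```bash
cat >> h.py <<'E'
from scipy.optimize import least_squares
def cloud(p):
    z=p["z_map"];v,u=np.nonzero(z>0);K=p["mtx"]
    n=cv2.undistortPoints(np.stack([u,v],1).astype(float)[:,None],K,np.array([p["k1"],0,0,0],float))[:,0]
    d=z[v,u];c=np.stack([n[:,0]*d,-n[:,1]*d,-d,np.ones_like(d)],1);return (c@p["world_from_camera"].T)[:,:3],u,v
def headfit(P):
    def res(q,pts,R_):
        dx=(pts[:,0]-q[0]-q[1]*(pts[:,1]-70))/np.hypot(1,q[1]);return np.hypot(dx,pts[:,2]-q[2])-R_
    a=P[(P[:,1]>2)&(P[:,1]<34)&(abs(P[:,0]-502)<26)&(P[:,2]>97)&(P[:,2]<122)]
    b=P[(P[:,1]>112)&(P[:,1]<128)&(abs(P[:,0]-511)<38)&(P[:,2]>100)&(P[:,2]<134)]
    r=least_squares(lambda q:np.r_[res(q,a,23),res(q,b,35)],[507,.085,95],loss="soft_l1")
    return r.x,len(a),len(b),np.median(abs(r.fun))
def goto(g,yaw=None):
    """slide (m) and roll (deg) to bring grasp point to g, with tool x along yaw (mod pi)"""
    s=read_state();M=R.from_quat(s["ee_rot"]).as_matrix();gp=np.array(s["position"])+M[:,2]*grip_point_offset
    sl=M.T@(np.array(g)-gp)/1000;cur=np.arctan2(M[1,0],M[0,0]);r=0
    if yaw is not None: r=-np.degrees((yaw-cur+np.pi/2)%np.pi-np.pi/2)
    print("clock",s["clock"],"gp",gp.round(1),"curyaw",round(np.degrees(cur),2),"slide",sl.round(4),"roll",round(r,2),"j6",round(s["joints"][5],2),"F",np.round(s["contact_force"],1),"w",round(s["gripper_width"],1))
E
cat > b.py <<'E'
from h import *
np.set_printoptions(precision=2,suppress=True)
for c in("top","side"):
    p=get_image(c);P,u,v=cloud(p);print(c,headfit(P))
    # neck / mouth extents
    k=P[(abs(P[:,0]-502)<10)&(P[:,2]>108)&(P[:,2]<122)&(P[:,1]<40)];print(" neck ymin",np.percentile(k[:,1],[1,3]))
    k=P[(abs(P[:,0]-511)<12)&(P[:,2]>122)&(P[:,2]<136)&(P[:,1]>100)&(P[:,1]<150)];print(" mouth ymax",np.percentile(k[:,1],[97,99]))
    k=P[(abs(P[:,0]-448)<30)&(P[:,1]<-85)&(P[:,1]>-350)&(P[:,2]>8)&(P[:,2]<35)]
    L=cv2.fitLine(k[:,:2].astype(np.float32),cv2.DIST_HUBER,0,.01,.01).ravel();d=L[:2]*np.sign(L[1]);t=(k[:,:2]-L[2:])@d
    print(" stick dir",d,"yaw",np.degrees(np.arctan2(d[1],d[0])),"ends",L[2:]+d*t.min(),L[2:]+d*t.max(),"len",np.ptp(t),"grip",L[2:]+d*(t.min()+85),L[2:]+d*(t.max()-155),"topz",np.percentile(k[:,2],90))
    k=P[(P[:,0]>380)&(P[:,0]<640)&(P[:,1]>180)&(P[:,1]<500)&(P[:,2]>38)&(P[:,2]<52)]
    print(" tray",cv2.minAreaRect(k[:,:2].astype(np.float32)),len(k))
goto([448,-250,150],np.radians(90))
E
python3 b.py
```

```text
top (array([505.45,   0.  ,  97.32]), 278, 189, np.float64(1.4156904543093063))
 neck ymin [-8.71 -8.01]
 mouth ymax [134.44 135.5 ]
 stick dir [0.01 1.  ] yaw 89.19597 ends [ 446.02 -346.19] [449.56 -93.34] len 252.87637599287098 grip [ 447.21 -261.2 ] [ 447.39 -248.32] topz 27.441306200672127
 tray ((505.66741943359375, 338.928955078125), (270.3520812988281, 187.98696899414062), 86.3961410522461) 2096
side (array([506.52,  -0.01,  97.63]), 39, 146, np.float64(1.11631997831185))
 neck ymin [-5.98 -5.67]
 mouth ymax [138.52 139.2 ]
 stick dir [0.01 1.  ] yaw 89.16817 ends [ 445.73 -330.46] [449.21 -90.35] len 240.13378165834703 grip [ 446.96 -245.47] [ 446.96 -245.34] topz 25.493720458641157
 tray ((505.75604248046875, 339.2254638671875), (269.4443054199219, 188.57940673828125), 86.36380004882812) 2184
clock 1.7 gp [211.2 588.2 250. ] curyaw -19.76 slide [0.51 0.71 0.1 ] roll 70.24 j6 -0.26 F [-0.2 -0.6 -0.3] w 85.3
```

```bash
cat > c.py <<'E'
from h import *
np.set_printoptions(precision=1,suppress=True)
ims=[]
for c in("top","side"):
    p=get_image(c);P,u,v=cloud(p)
    for y0 in range(-4,140,8):
        k=P[(abs(P[:,1]-y0)<4)&(abs(P[:,0]-506)<50)&(P[:,2]>97)&(P[:,2]<136)]
        if len(k)>8: print(c,y0,len(k),"x",np.percentile(k[:,0],[2,98]),"mid",np.percentile(k[:,0],[2,98]).mean(),"ztop",np.percentile(k[:,2],97))
    f=8;q=proj(p,[505,70,100]).astype(int);x0,y0=q-[48,34];im=cv2.resize(p["img"][y0:y0+68,x0:x0+96,::-1],None,fx=f,fy=f,interpolation=cv2.INTER_CUBIC)
    def ln(A,B,col):
        a,b=[tuple(((proj(p,X)-[x0,y0]+.5)*f).astype(int).tolist()) for X in(A,B)];cv2.line(im,a,b,col,1)
    for (xa,xb),col in(((499.5,511.5),(0,255,0)),((506,506),(0,0,255))):
        d=np.array([xb-xa,145,0.]);d/=np.linalg.norm(d);n=np.array([d[1],-d[0],0]);A=np.array([xa,-5,95.]);
        for s in(-1,1):
            if c=="top": ln(A+n*23*s,A+n*23*s+45*d,col);ln(A+n*35*s+45*d,A+n*35*s+145*d,col)
        ln(A+[0,0,23 if c=="top" else 0],A+145*d+[0,0,0],col)
        ln(A+n*23,A-n*23,col);ln(A+145*d+n*38,A+145*d-n*38,col)
    ims.append(im)
cv2.imwrite("pics/ov.png",cv2.resize(np.hstack(ims)[:, :],None,fx=.52,fy=.52) if 0 else ims[0]);cv2.imwrite("pics/ov2.png",ims[1])
E
python3 c.py
```

```text
top -4 71 x [483.7 524.8] mid 504.2763032482849 ztop 121.27120164255777
top 4 71 x [483.9 525.9] mid 504.8669093505399 ztop 123.0992563298613
top 12 72 x [482.7 524.3] mid 503.5139912534618 ztop 121.58579667753152
top 20 71 x [483.3 525.6] mid 504.44844987534015 ztop 121.92980358521108
top 28 78 x [481.1 525.7] mid 503.41093579930737 ztop 123.12742989675026
top 36 105 x [472.  536.7] mid 504.37231875221926 ztop 131.36144861612428
top 44 72 x [463.4 545.2] mid 504.2686838651973 ztop 130.15308452177663
top 52 65 x [462.1 538.9] mid 500.5143547038501 ztop 130.69867726744707
top 60 76 x [469.  526.3] mid 497.63296983258124 ztop 133.49274352215923
top 68 63 x [471.8 526.1] mid 498.93997839002395 ztop 129.85438277271334
top 76 64 x [471.4 526.3] mid 498.8161692313557 ztop 130.22543352950166
top 84 71 x [471.6 522.8] mid 497.20984698062875 ztop 130.76315134172705
top 92 77 x [457.2 551.1] mid 504.16996575702683 ztop 133.02491775098497
top 100 107 x [457.  554.4] mid 505.7142508494327 ztop 133.51529482334493
top 108 136 x [460.8 547.6] mid 504.22059462440006 ztop 133.63743423176658
top 116 1
[... 687 characters left out ...]
96769850232005 ztop 121.34537794442717
side 68 23 x [471.6 535.9] mid 503.7246441915311 ztop 131.68455869548674
side 76 28 x [471.4 535.6] mid 503.5088546767118 ztop 129.168918191594
side 84 43 x [471.3 536.9] mid 504.1250488753988 ztop 134.7466447777758
side 92 69 x [460.  548.6] mid 504.2842607781582 ztop 135.3383751850859
side 100 108 x [459.  549.1] mid 504.0730502379748 ztop 133.06349055349108
side 108 124 x [458.2 552.1] mid 505.1689442467923 ztop 132.75385197688715
side 116 69 x [469.5 544.5] mid 507.0012901931218 ztop 133.69810649454044
side 124 108 x [468.5 538.9] mid 503.67837561765896 ztop 134.09425639687655
side 132 119 x [467.9 541.3] mid 504.5939343464461 ztop 134.5663921998864
```

View pics/ov.png

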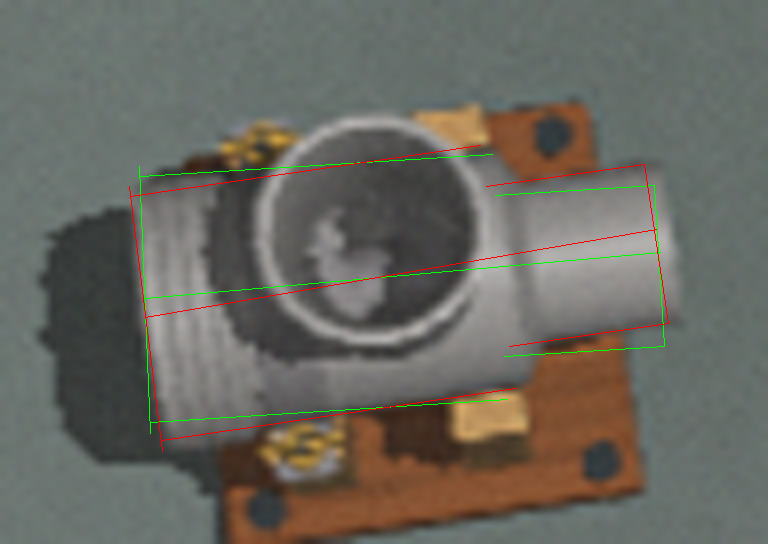

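The overlay shows the axis runs along +y (red line) at x≈505.5, with the mouth at y≈138 and the neck's back face at y≈-7. I'll move towards the stick.

```bash
python3 -c "
from h import *
goto([480,170,260],np.radians(89.2))
goto([447,-247,110],np.radians(89.2))"
```

```text
clock 1.8 gp [211.2 588.2 250. ] curyaw -19.76 slide [ 0.3943  0.3027 -0.01  ] roll 71.04 j6 -0.26 F [ 0.1  0.2 -0.5] w 85.2
clock 1.8 gp [211.2 588.2 250. ] curyaw -19.76 slide [0.5042 0.7064 0.14  ] roll 71.04 j6 -0.26 F [ 0.1  0.2 -0.5] w 85.2
```

{"op": "carry_out", "data": {
  "slide": [
    [0.06, 0.05, -0.01],
    [0.12, 0.1, -0.01],
    [0.18, 0.14, -0.01],
    [0.23, 0.18, -0.01],
    [0.28, 0.22, -0.01],
    [0.33, 0.26, -0.01],
    [0.37, 0.29, -0.01],
    [0.41, 0.34, -0.01]
  ],
  "roll": [10, 20, 30, 40, 50, 60, 71, 71],
  "claw": [0.08, 0.08, 0.07, 0.07, 0.07, 0.07, 0.07, 0.07]
}}

```text
clock: 2.8
position: [469.4, 159.2, 415.0]
ee_rot: [-0.702, 0.712, -0.0, 0.001]
contact_force: [0.9, -0.6, -0.7]
gripper_width: 69.9
grasp_force: 0.0
```

```bash
python3 -c "
from h import *
goto([447,-247,80],np.radians(89.2))"
```

```text
clock 2.8 gp [469.6 159.3 260.3] curyaw -90.81 slide [0.4066 0.017  0.1801] roll -0.01 j6 -0.67 F [ 0.9 -0.6 -0.7] w 69.9
```

{"op": "carry_out", "data": {
  "slide": [
    [0.06, 0.003, 0.0],
    [0.12, 0.006, 0.0],
    [0.18, 0.01, 0.0],
    [0.24, 0.012, 0.02],
    [0.3, 0.014, 0.05],
    [0.35, 0.017, 0.09],
    [0.39, 0.017, 0.13],
    [0.407, 0.017, 0.17]
  ],
  "roll": [0, 0, 0, 0, 0, 0, 0, 0],
  "claw": [0.06, 0.06, 0.06, 0.06, 0.06, 0.06, 0.06, 0.06]
}}

```text
clock: 3.8
position: [445.8, -247.9, 243.5]
ee_rot: [-0.702, 0.713, -0.0, 0.0]
contact_force: [0.8, 0.5, -0.1]
gripper_width: 60.4
grasp_force: 0.0
```

```bash
python3 -c "
from h import *
p=get_image('side');q=proj(p,[447,-230,30]).astype(int);save(p,'s1.png',(q[0]-70,max(q[1]-60,0),q[0]+70,q[1]+60),5)
goto([447,-247,20],np.radians(89.2))"
```

```text
clock 3.85 gp [ 442.5 -247.6   83.5] curyaw -91.03 slide [-0.0005 -0.0051  0.0635] roll -0.23 j6 0.17 F [-1.2 -0.7 -2.7] w 60.2
```

View pics/s1.png

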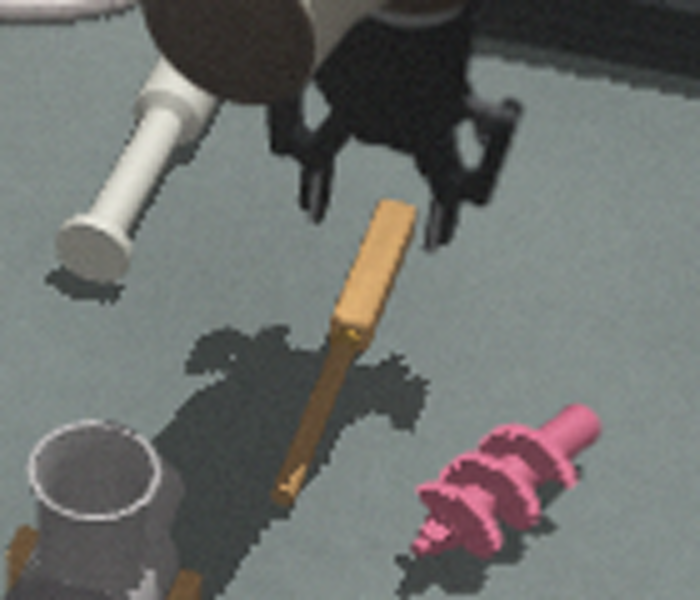

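The fingers straddle the stick's handle, with the jaw at about (375,180) in the crop. I'll go down and close.

{"op": "carry_out", "data": {
  "slide": [
    [0, 0, 0.03],
    [0, 0, 0.055],
    [0, 0, 0.07],
    [0, 0, 0.07],
    [0, 0, 0.07],
    [0, 0, 0.07]
  ],
  "roll": [0, 0, 0, 0, 0, 0],
  "claw": [0.06, 0.06, 0.06, 0.06, 0.06, 0.06]
}}

```text
clock: 4.6
position: [446.6, -245.8, 175.7]
ee_rot: [-0.703, 0.712, -0.001, 0.001]
contact_force: [0.3, 0.1, -0.4]
gripper_width: 59.6
grasp_force: 0.0
```

```bash
python3 -c "
from h import *
goto([447,-247,20],np.radians(89.2))"
```

```text
clock 4.6 gp [ 446.9 -245.9   21. ] curyaw -90.74 slide [ 0.0011 -0.0001  0.001 ] roll 0.06 j6 0.17 F [ 0.3  0.1 -0.4] w 59.6
```

{"op": "carry_out", "data": {
  "slide": [
    [0, 0, 0.0],
    [0, 0, 0],
    [0, 0, 0],
    [0, 0, 0.0],
    [0, 0, -0.03],
    [0, 0, -0.08],
    [0, 0, -0.12],
    [0, 0, -0.12]
  ],
  "roll": [0, 0, 0, 0, 0, 0, 0, 0],
  "claw": [0.015, 0.015, 0.015, 0.015, 0.015, 0.015, 0.015, 0.015]
}}

```text
clock: 5.6
position: [446.8, -246.0, 297.6]
ee_rot: [-0.702, 0.712, -0.003, 0.002]
contact_force: [-0.3, -0.2, -1.0]
gripper_width: 22.8
grasp_force: 59.0
```

```bash
cat > d.py <<'E'
from h import *
import sys
np.set_printoptions(precision=1,suppress=True)
s=read_state();M=R.from_quat(s["ee_rot"]).as_matrix();gp=np.array(s["position"])+M[:,2]*grip_point_offset
print("gp",gp,"w",s["gripper_width"],"gf",s["grasp_force"])
# shaft points, relative to gp
for c in("top","side"):
    p=get_image(c);P,u,v=cloud(p);d=P-gp
    k=P[(abs(d[:,0])<25)&(d[:,1]>32)&(d[:,1]<175)&(abs(d[:,2]+8)<25)]
    if len(k)<20: print(c,len(k));continue
    L=np.polyfit(k[:,1]-gp[1]-95,k[:,0]-gp[0],1);Z=np.polyfit(k[:,1]-gp[1]-95,k[:,2]-gp[2],1)
    print(c,len(k),"x off at +95",L[1],"slope",round(L[0],4),"ztop off",Z[1],"slope",round(Z[0],4),"ymax off",np.percentile(k[:,1]-gp[1],[97,99.5]))
    for t in("stick_tip","stick_grip","head_hole"):
        for r in place_of(p,t)[:2]: print("  ",t,round(r["conf"],2),atheight(p,r["at"],95 if t=="head_hole" else gp[2]-8))
goto([505.5,-7-155-20,103],np.radians(90))
E
python3 d.py
```

```text
gp [ 447.8 -246.2  143. ] w 22.787831948064337 gf 58.97928714752197
top 97 x off at +95 -0.6274649536269441 slope 0.0036 ztop off -3.125072604259494 slope -0.0195 ymax off [63.  64.1]
   stick_grip 0.58 [ 446.5 -252.6  135. ]
   head_hole 0.81 [507.   -7.9  95. ]
side 192 x off at +95 -3.852375366082899 slope 0.0161 ztop off -7.950608671341745 slope -0.0161 ymax off [154.1 156.4]
   stick_tip 0.79 [441.5 -88.2 135. ]
   stick_grip 0.53 [ 443.  -239.3  135. ]
   head_hole 0.87 [493.9 -13.1  95. ]
   head_hole 0.49 [527.9  -3.7  95. ]
clock 6.0 gp [ 445.6 -245.7  138.9] curyaw -90.76 slide [-0.1 -0.1  0. ] roll -0.76 j6 0.17 F [-0.3 -0.7 -0.5] w 22.7
```

{"op": "carry_out", "data": {
  "slide": [
    [-0.015, -0.03, 0.01],
    [-0.035, -0.05, 0.025],
    [-0.06, -0.058, 0.037],
    [-0.06, -0.058, 0.037],
    [-0.06, -0.058, 0.037],
    [-0.06, -0.058, 0.037]
  ],
  "roll": [-0.7, -0.7, -0.7, -0.7, -0.7, -0.7],
  "claw": [0.015, 0.015, 0.015, 0.015, 0.015, 0.015]
}}

```text
clock: 6.75
position: [504.7, -187.2, 258.1]
ee_rot: [-0.706, 0.708, -0.0, 0.0]
contact_force: [-0.5, 0.5, -1.4]
gripper_width: 22.8
grasp_force: 59.0
```

```bash
cat > e.py <<'E'
exec(open("d.py").read())
p=get_image("side");x0,y0=(proj(p,[505,-15,100]).astype(int)-[34,26]);a=cv2.resize(p["img"][y0:y0+52,x0:x0+68,::-1],None,fx=8,fy=8,interpolation=cv2.INTER_CUBIC)
p=get_image("top");x0,y0=(proj(p,[505,-15,100]).astype(int)-[26,20]);b=cv2.resize(p["img"][y0:y0+40,x0:x0+52,::-1],None,fx=8,fy=8,interpolation=cv2.INTER_CUBIC)
a=a[:320,:384];cv2.imwrite("pics/ins.png",np.hstack([a,b[:320,:416]]))
E
python3 e.py
```

```text
gp [ 504.8 -187.2  103.4] w 22.820520474232875 gf 58.992353081703186
top 136 x off at +95 -1.6011912219974072 slope 0.0096 ztop off -2.709035417362798 slope -0.0258 ymax off [79.6 81.2]
   stick_grip 0.52 [ 505.7 -194.5   95.4]
   head_hole 0.6 [502.6  -4.9  95. ]
   head_hole 0.41 [687.2 -97.6  95. ]
side 196 x off at +95 -2.0139342633035673 slope -0.0035 ztop off -3.7716769196263265 slope -0.0082 ymax off [154.  155.4]
   stick_tip 0.78 [496.4 -38.1  95.4]
   stick_grip 0.84 [ 502.3 -183.4   95.4]
   stick_grip 0.57 [482.5 103.9  95.4]
   head_hole 0.93 [500.4  -5.5  95. ]
clock 7.15 gp [ 504.9 -186.7  103.1] curyaw -90.07 slide [-0. -0.  0.] roll -0.07 j6 0.05 F [-0.7  0.6 -1.5] w 22.9
```

View pics/ins.png

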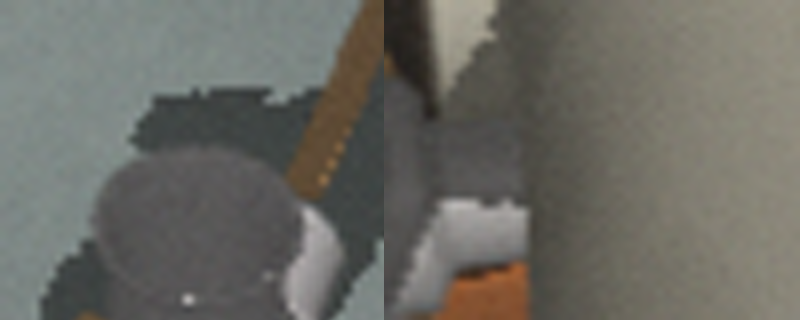

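The side view shows the shaft just behind the neck and in line with it. The top camera is hidden by the arm. I'll raise 1.5 mm and insert carefully, watching the force.

{"op": "carry_out", "data": {
  "slide": [
    [0, -0.001, -0.0015],
    [-0.01, -0.001, -0.0015],
    [-0.018, -0.001, -0.0015],
    [-0.023, -0.001, -0.0015],
    [-0.026, -0.001, -0.0015],
    [-0.029, -0.001, -0.0015]
  ],
  "roll": [0, 0, 0, 0, 0, 0],
  "claw": [0.015, 0.015, 0.015, 0.015, 0.015, 0.015]
}}

```text
clock: 8.0
position: [506.0, -157.3, 259.2]
ee_rot: [-0.707, 0.707, 0.0, -0.0]
contact_force: [-0.6, 0.1, -1.6]
gripper_width: 22.9
grasp_force: 59.0
```

{"op": "carry_out", "data": {
  "slide": [
    [-0.003, 0, 0],
    [-0.006, 0, 0],
    [-0.008, 0, 0],
    [-0.01, 0, 0]
  ],
  "roll": [0, 0, 0, 0],
  "claw": [0.015, 0.015, 0.015, 0.015]
}}

```text
clock: 8.5
position: [506.0, -147.5, 259.2]
ee_rot: [-0.707, 0.707, -0.0, 0.0]
contact_force: [0.1, -0.5, -0.9]
gripper_width: 22.9
grasp_force: 59.0
```

{"op": "carry_out", "data": {
  "slide": [
    [-0.003, 0, 0],
    [-0.006, 0, 0],
    [-0.008, 0, 0],
    [-0.01, 0, 0]
  ],
  "roll": [0, 0, 0, 0],
  "claw": [0.015, 0.015, 0.015, 0.015]
}}

```text
clock: 9.0
position: [506.0, -139.3, 259.7]
ee_rot: [-0.707, 0.707, -0.001, -0.001]
contact_force: [-0.2, -12.2, 0.0]
gripper_width: 22.7
grasp_force: 59.0
```

{"op": "carry_out", "data": {
  "slide": [
    [-0.003, 0, 0],
    [-0.006, 0, 0],
    [-0.009, 0, 0],
    [-0.012, 0, 0],
    [-0.015, 0, 0],
    [-0.018, 0, 0],
    [-0.021, 0, 0],
    [-0.024, 0, 0]
  ],
  "roll": [0, 0, 0, 0, 0, 0, 0, 0],
  "claw": [0.015, 0.015, 0.015, 0.015, 0.015, 0.015, 0.015, 0.015]
}}

```text
clock: 10.0
position: [506.0, -113.5, 259.2]
ee_rot: [-0.707, 0.707, -0.0, -0.0]
contact_force: [0.3, -2.1, -0.4]
gripper_width: 23.1
grasp_force: 59.0
```

```bash
cat > f.py <<'E'
from h import *
import sys
np.set_printoptions(precision=1,suppress=True)
ims=[]
for c in("side","top"):
    p=get_image(c);P,u,v=cloud(p)
    k=P[(abs(P[:,0]-505.5)<25)&(P[:,1]>139)&(P[:,1]<230)&(P[:,2]>75)&(P[:,2]<128)]
    if len(k)>5:
        print(c,len(k),"y",np.percentile(k[:,1],[50,90,98,100]));q=k[k[:,1]>k[:,1].max()-10];print("  tip med",np.median(q,0),"zmax",k[:,2].max(), "x range",k[:,0].min(),k[:,0].max())
    for t in("worm_mid","head_mouth"):
        for r in place_of(p,t)[:3]: print("  ",t,round(r["conf"],2),atheight(p,r["at"],95))
    x0,y0=(proj(p,[505,160,100]).astype(int)-[25,25]);ims.append(cv2.resize(p["img"][y0:y0+50,x0:x0+50,::-1],None,fx=8,fy=8,interpolation=cv2.INTER_CUBIC))
cv2.imwrite("pics/"+sys.argv[1],np.hstack(ims))
goto([505.5,-105,104],np.pi/2)
E
python3 f.py p1.png
```

```text
side 230 y [155.1 169.  178.3 179.8]
  tip med [504.2 174.9  97.4] zmax 125.7800645905038 x range 480.52229360058175 526.7871709614603
   worm_mid 0.98 [323.3 148.2  95. ]
   worm_mid 0.95 [335.3 -51.9  95. ]
   worm_mid 0.59 [506.2 120.2  95. ]
   head_mouth 0.88 [504.4 133.6  95. ]
top 170 y [149.8 166.9 174.  175.6]
  tip med [504.5 170.9  99. ] zmax 124.85182638696074 x range 480.5014577455065 526.0110850187093
   worm_mid 0.74 [503.9 120.8  95. ]
   worm_mid 0.67 [ 342.7 -111.1   95. ]
   worm_mid 0.64 [ 677.6 -102.4   95. ]
   head_mouth 0.69 [511.8 131.8  95. ]
clock 10.3 gp [ 506.1 -113.2  104.5] curyaw -90.04 slide [-0.  0.  0.] roll -0.04 j6 -0.09 F [ 0.1 -0.7 -1. ] w 23.1
```

View pics/p1.png

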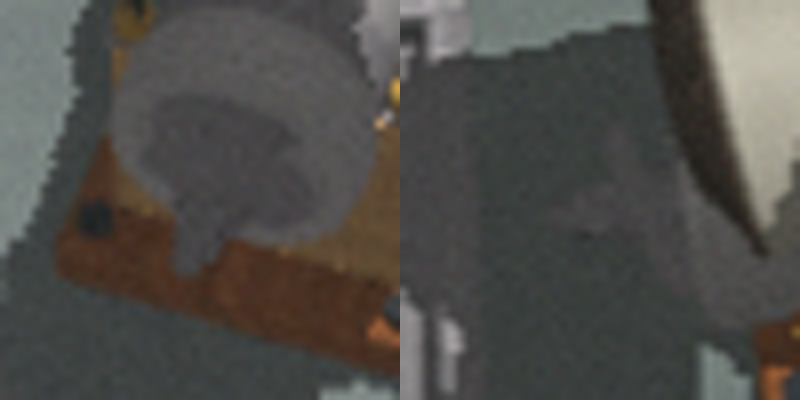

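The pin stands at y≈179, about 41 mm out, with flights at (230,160) in the side crop. I'll push about 9 mm more, then draw the stick back.

{"op": "carry_out", "data": {
  "slide": [
    [-0.003, 0, 0],
    [-0.005, 0, 0],
    [-0.007, 0, 0],
    [-0.009, 0, 0],
    [-0.009, 0, 0]
  ],
  "roll": [0, 0, 0, 0, 0],
  "claw": [0.015, 0.015, 0.015, 0.015, 0.015]
}}

```text
clock: 10.92
position: [506.0, -104.4, 259.2]
ee_rot: [-0.707, 0.707, 0.0, 0.0]
contact_force: [0.0, -0.9, -0.8]
gripper_width: 22.5
grasp_force: 58.9
```

```bash
python3 f.py p2.png
```

```text
side 268 y [162.6 178.7 186.8 189.2]
  tip med [505.1 182.4  99.4] zmax 126.44985638404626 x range 480.56309351695086 530.3864293955214
   worm_mid 0.75 [335.8 -65.4  95. ]
   worm_mid 0.74 [503.4 119.5  95. ]
   worm_mid 0.63 [329.4 149.2  95. ]
   head_mouth 0.84 [511.1 129.5  95. ]
top 198 y [156.2 174.6 183.1 184.7]
  tip med [504.4 179.3 100.7] zmax 125.11309765230203 x range 480.96254220214104 525.34054612313
   worm_mid 0.63 [ 344.  -109.8   95. ]
   worm_mid 0.6 [502.8 130.2  95. ]
   worm_mid 0.44 [324.5 102.1  95. ]
   head_mouth 0.67 [509.8 138.6  95. ]
clock 11.225 gp [ 506.  -104.4  104.5] curyaw -90.06 slide [0. 0. 0.] roll -0.06 j6 -0.11 F [ 0.7 -0.5 -1.2] w 22.6
```

{"op": "carry_out", "data": {
  "slide": [
    [0.015, 0, 0],
    [0.035, 0, 0],
    [0.055, 0, 0],
    [0.08, 0, 0],
    [0.105, 0, 0],
    [0.125, 0.02, 0],
    [0.14, 0.045, 0.02],
    [0.142, 0.058, 0.05]
  ],
  "roll": [0, 0, 0, 0, 0, 0, 0, 0],
  "claw": [0.015, 0.015, 0.015, 0.015, 0.015, 0.015, 0.015, 0.015]
}}

```text
clock: 12.22
position: [446.8, -248.2, 209.4]
ee_rot: [-0.706, 0.708, -0.001, 0.001]
contact_force: [0.4, 0.4, -1.6]
gripper_width: 22.9
grasp_force: 59.0
```

```bash
python3 d.py
```

```text
gp [ 447.2 -248.3   54.7] w 22.927851142614365 gf 58.984519243240356
top 70 x off at +95 0.5702963153692131 slope 0.0373 ztop off -2.324197763223728 slope -0.0072 ymax off [58.1 59.2]
   stick_grip 0.48 [ 448.5 -250.1   46.7]
   head_hole 0.91 [505.3  -3.7  95. ]
   head_hole 0.55 [ 575.6 -294.1   95. ]
side 183 x off at +95 -0.7679927942254126 slope 0.004 ztop off -3.8382590993479018 slope -0.0201 ymax off [154.2 155.5]
   stick_tip 0.53 [451.1 -89.5  46.7]
   stick_grip 0.52 [ 450.5 -251.2   46.7]
   head_hole 0.59 [502.2   2.5  95. ]
   head_hole 0.31 [ 441.5 -192.9   95. ]
clock 12.625 gp [ 449.4 -246.6   55.7] curyaw -90.0 slide [-0.1 -0.1 -0. ] roll -0.0 j6 0.18 F [ 0.2  0.4 -0.6] w 22.8
```

{"op": "carry_out", "data": {
  "slide": [
    [0, 0, 0.015],
    [0, 0, 0.026],
    [0, 0, 0.031],
    [0, 0, 0.034],
    [0, 0, 0.034]
  ],
  "roll": [0, 0, 0, 0, 0],
  "claw": [0.015, 0.015, 0.015, 0.015, 0.015]
}}

```text
clock: 13.25
position: [448.0, -246.5, 175.4]
ee_rot: [-0.707, 0.707, -0.0, -0.0]
contact_force: [-0.1, 1.2, 0.3]
gripper_width: 23.0
grasp_force: 59.1
```

{"op": "carry_out", "data": {
  "slide": [
    [0, 0, 0],
    [0, 0, 0],
    [0, 0, 0],
    [0, 0, -0.02],
    [0, 0, -0.08],
    [0, 0, -0.14],
    [0, 0, -0.2],
    [-0.02, 0, -0.25]
  ],
  "roll": [0, 0, 0, 0, 0, 0, 0, 0],
  "claw": [0.065, 0.065, 0.065, 0.065, 0.07, 0.075, 0.08, 0.085]
}}

```text
clock: 14.25
position: [447.5, -226.8, 427.9]
ee_rot: [-0.706, 0.708, -0.001, 0.001]
contact_force: [0.4, 0.5, 0.7]
gripper_width: 85.2
grasp_force: 0.0
```

```bash
python3 -c "
from h import *
goto([505,158,270],np.pi/2)"; python3 f.py p3.png; python3 - <<'E'
from h import *
p=get_image("side")
for t in("stick_grip","stick_tip"):
    for r in place_of(p,t)[:2]: print(t,round(r["conf"],2),atheight(p,r["at"],12).round(1))
E
```

```text
clock 14.25 gp [ 447.9 -226.9  273.2] curyaw -90.15 slide [-0.3851 -0.0561  0.0031] roll -0.15 j6 0.14 F [0.4 0.5 0.7] w 85.2
side 269 y [162.5 178.8 186.2 189.9]
  tip med [505.5 183.3  98.2] zmax 126.91787768021993 x range 480.64426000140793 530.3219619226871
   worm_mid 0.74 [342.9 -59.3  95. ]
   worm_mid 0.64 [324.8 147.   95. ]
   worm_mid 0.57 [508.3 128.2  95. ]
   head_mouth 0.74 [673.  221.8  95. ]
   head_mouth 0.67 [506.8 136.6  95. ]
top 229 y [154.  173.2 182.3 184.2]
  tip med [504.8 179.4  99.1] zmax 125.8400778616408 x range 480.98643125560073 526.038432912065
   worm_mid 0.96 [322.3 100.4  95. ]
   worm_mid 0.71 [502.9 130.9  95. ]
   head_mouth 0.74 [513.  141.6  95. ]
clock 14.55 gp [ 447.1 -226.3  269.1] curyaw -90.08 slide [-0.1 -0.1  0.2] roll -0.08 j6 0.14 F [ 0.9 -0.5 -0.7] w 85.0
stick_grip 0.7 [ 446.4 -250.6   12. ]
stick_tip 0.63 [ 717.4 -100.6   12. ]
```

{"op": "carry_out", "data": {
  "slide": [
    [-0.06, -0.01, 0],
    [-0.12, -0.02, 0],
    [-0.18, -0.03, 0],
    [-0.24, -0.04, 0],
    [-0.3, -0.05, 0],
    [-0.35, -0.058, 0],
    [-0.383, -0.058, 0.0],
    [-0.383, -0.058, 0.02]
  ],
  "roll": [0, 0, 0, 0, 0, 0, 0, 0],
  "claw": [0.085, 0.085, 0.085, 0.085, 0.085, 0.085, 0.085, 0.085]
}}

```text
clock: 15.7
position: [506.9, 158.8, 404.9]
ee_rot: [0.708, -0.706, 0.0, -0.001]
contact_force: [-0.3, 0.6, -0.2]
gripper_width: 85.2
grasp_force: 0.0
```

```bash
python3 -c "
from h import *
get_image('top')
goto([505,157,92],np.pi/2)"
```

```text
clock 15.75 gp [504.9 157.1 246.3] curyaw -89.99 slide [-0.0002 -0.0011  0.1543] roll 0.01 j6 -0.61 F [-1.6 -0.2 -1.9] w 85.1
```

{"op": "carry_out", "data": {
  "slide": [
    [0, 0, 0.05],
    [0, 0, 0.09],
    [0, 0, 0.12],
    [0, 0, 0.14],
    [0, 0, 0.15],
    [0, 0, 0.158],
    [0, 0, 0.158]
  ],
  "roll": [0, 0, 0, 0, 0, 0, 0],
  "claw": [0.085, 0.085, 0.085, 0.085, 0.085, 0.085, 0.085]
}}

```text
clock: 16.62
position: [506.3, 156.3, 247.1]
ee_rot: [-0.707, 0.708, 0.0, -0.0]
contact_force: [-0.3, 0.4, 0.6]
gripper_width: 85.0
grasp_force: 0.0
```

```bash
python3 -c "
from h import *
import sys
p=get_image('side');q=proj(p,[505,157,100]).astype(int);save(p,'g1.png',(q[0]-50,q[1]-45,q[0]+50,q[1]+30),7)
goto([505,157,92],np.pi/2)"
```

```text
clock 16.675 gp [506.6 156.5  92.9] curyaw -90.06 slide [-0.0005  0.0016  0.0009] roll -0.06 j6 -0.61 F [-0.3  0.1  0.3] w 85.7
```

View pics/g1.png

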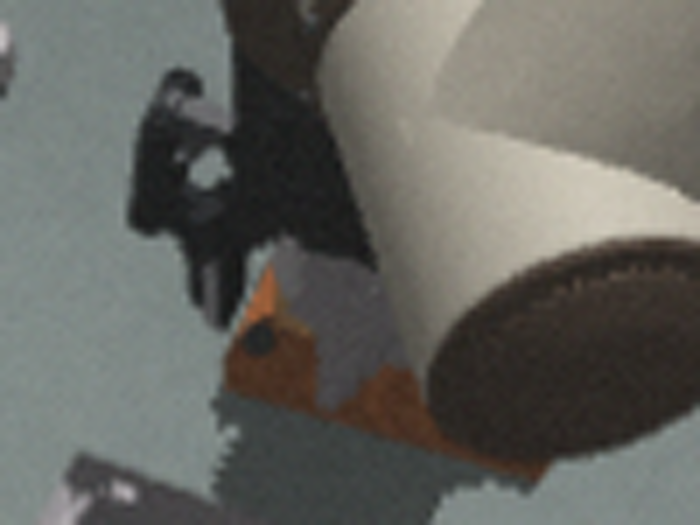

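The worm's front is between the fingers, with its pin at (335,395) in the crop. I'll close.

{"op": "carry_out", "data": {
  "slide": [
    [0, 0.001, 0],
    [0, 0.001, 0],
    [0, 0.001, 0],
    [0, 0.001, 0],
    [0, 0.001, 0]
  ],
  "roll": [0, 0, 0, 0, 0],
  "claw": [0.02, 0.02, 0.02, 0.02, 0.02]
}}

```text
clock: 17.3
position: [505.5, 156.7, 248.1]
ee_rot: [-0.707, 0.707, -0.0, 0.001]
contact_force: [-1.5, 1.9, 6.1]
gripper_width: 52.2
grasp_force: 61.9
```

{"op": "carry_out", "data": {
  "slide": [
    [-0.003, 0, 0],
    [-0.006, 0, 0],
    [-0.009, 0, 0],
    [-0.012, 0, 0],
    [-0.014, 0, 0],
    [-0.014, 0, 0]
  ],
  "roll": [0, 0, 0, 0, 0, 0],
  "claw": [0.02, 0.02, 0.02, 0.02, 0.02, 0.02]
}}

```text
clock: 18.05
position: [505.1, 170.0, 247.3]
ee_rot: [-0.707, 0.707, -0.0, -0.001]
contact_force: [-0.4, -3.6, 5.8]
gripper_width: 52.3
grasp_force: 62.2
```

```bash
python3 f.py p4.png
```

```text
side 261 y [176.9 191.3 200.2 201.6]
  tip med [503.  195.5  96.1] zmax 122.31703231609754 x range 483.8659853505533 530.4347003321096
   worm_mid 0.82 [505.7 145.4  95. ]
   worm_mid 0.7 [337.5 -68.   95. ]
   head_mouth 0.58 [506.7 134.1  95. ]
top 47 y [145.3 156.9 158.  158.1]
  tip med [492.3 156.1  91.6] zmax 123.14116836920925 x range 483.15931489279285 514.6630956350509
   worm_mid 0.94 [321.4 100.5  95. ]
   worm_mid 0.7 [ 339.  -105.6   95. ]
   worm_mid 0.57 [502.5 143.6  95. ]
   head_mouth 0.73 [508.2 132.7  95. ]
clock 18.35 gp [504.9 169.7  92.6] curyaw -90.05 slide [ 0.3 -0.  -0. ] roll -0.05 j6 -0.63 F [-0.8 -3.6  4.3] w 52.5
```

{"op": "carry_out", "data": {
  "slide": [
    [0, 0, 0],
    [0, 0, 0],
    [0, 0, 0],
    [0.008, 0, 0],
    [0.015, 0, 0],
    [0.019, 0, 0],
    [0.019, 0, 0],
    [0.019, 0, 0]
  ],
  "roll": [0, 0, 0, 0, 0, 0, 0, 0],
  "claw": [0.075, 0.075, 0.075, 0.075, 0.075, 0.075, 0.075, 0.075]
}}

```text
clock: 19.35
position: [505.3, 151.4, 247.3]
ee_rot: [-0.707, 0.707, -0.0, 0.0]
contact_force: [0.4, 0.4, -0.4]
gripper_width: 75.0
grasp_force: 0.0
```

```bash
python3 f.py p5.png
```

```text
side 373 y [171.4 187.8 199.7 202.6]
  tip med [503.1 198.5  96.4] zmax 124.5049990807554 x range 480.8444643149879 529.970796834954
   worm_mid 0.85 [343.4 -63.4  95. ]
   worm_mid 0.76 [327.1 145.5  95. ]
   worm_mid 0.66 [508.2 138.9  95. ]
   head_mouth 0.89 [512.2 132.6  95. ]
   worm_mid 0.92 [ 341.8 -105.6   95. ]
   worm_mid 0.58 [322.7  98.8  95. ]
   head_mouth 0.61 [511.8 136.6  95. ]
clock 19.65 gp [505.3 151.6  92.5] curyaw -90.04 slide [ 0.3 -0.  -0. ] roll -0.04 j6 -0.6 F [ 0.4 -0.2 -0.1] w 75.0
```

{"op": "carry_out", "data": {
  "slide": [
    [0, 0, 0],
    [0, 0, 0],
    [0, 0, 0],
    [0, 0, 0],
    [0, 0, 0]
  ],
  "roll": [0, 0, 0, 0, 0],
  "claw": [0.02, 0.02, 0.02, 0.02, 0.02]
}}

```text
clock: 20.27
position: [505.4, 151.6, 247.5]
ee_rot: [-0.707, 0.707, -0.0, 0.0]
contact_force: [-0.1, 0.4, 3.5]
gripper_width: 52.8
grasp_force: 62.2
```

{"op": "carry_out", "data": {
  "slide": [
    [-0.005, 0, -0.001],
    [-0.012, 0, -0.0015],
    [-0.022, 0, -0.0015],
    [-0.032, 0, -0.0015],
    [-0.042, 0, -0.0015],
    [-0.052, 0, -0.0015],
    [-0.06, 0, -0.0015],
    [-0.06, 0, -0.0015]
  ],
  "roll": [0, 0, 0, 0, 0, 0, 0, 0],
  "claw": [0.02, 0.02, 0.02, 0.02, 0.02, 0.02, 0.02, 0.02]
}}

```text
clock: 21.28
position: [505.3, 212.1, 248.7]
ee_rot: [-0.707, 0.707, 0.0, 0.0]
contact_force: [0.2, 0.5, -3.6]
gripper_width: 52.4
grasp_force: 63.3
```

```bash
cat > g.py <<'E'
from h import *
import sys
s=read_state();M=R.from_quat(s["ee_rot"]).as_matrix();gp=np.array(s["position"])+M[:,2]*grip_point_offset
ims=[]
for c in("side","top"):
    p=get_image(c);x0,y0=np.clip(proj(p,gp).astype(int)-[35,35],0,[490,350]);ims.append(cv2.resize(p["img"][y0:y0+70,x0:x0+70,::-1],None,fx=5.7,fy=5.7,interpolation=cv2.INTER_CUBIC))
    P,_,_=cloud(p);d=P-gp;k=P[(abs(d[:,0])<24)&(d[:,1]>20)&(d[:,1]<90)&(abs(d[:,2])<45)&(P[:,2]>52)]
    if len(k)>5:print(c,"pin off y",np.percentile(k[:,1],98)-gp[1],"tip",np.median(k[k[:,1]>k[:,1].max()-8],0)-gp)
cv2.imwrite("pics/"+sys.argv[1],np.hstack(ims));goto([505.5,339,32],np.pi/2)
E
python3 g.py w1.png
```

```text
side pin off y 48.035520449440355 tip [-0.90469715 46.5626429   5.20732571]
clock 21.375 gp [505.1 211.3  93.9] curyaw -90.06 slide [-0.1277 -0.0003  0.0619] roll -0.06 j6 -0.69 F [-0.3 -0.7 -3.8] w 52.4
```

View pics/w1.png

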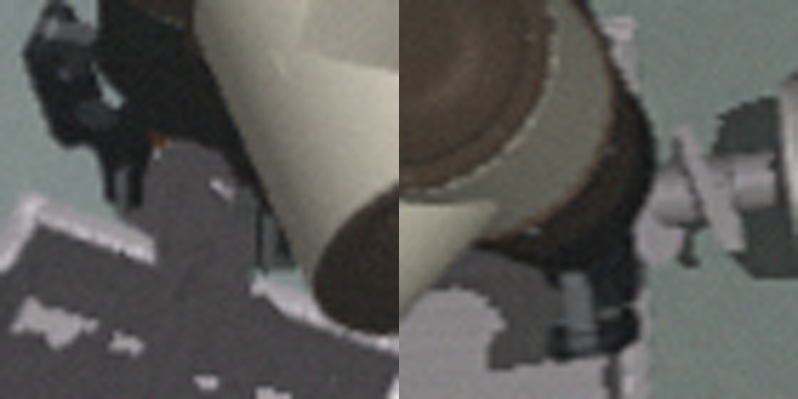

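{"op": "carry_out", "data": {
  "slide": [
    [-0.01, 0, 0],
    [-0.022, 0, -0.001],
    [-0.036, 0, -0.003],
    [-0.055, 0, -0.004],
    [-0.078, 0, -0.004],
    [-0.1, 0, -0.004],
    [-0.122, 0, -0.004],
    [-0.137, 0, -0.004]
  ],
  "roll": [0, 0, 0, 0, 0, 0, 0, 0],
  "claw": [0.02, 0.02, 0.02, 0.02, 0.02, 0.02, 0.02, 0.02]
}}

```text
clock: 22.38
position: [505.3, 350.2, 252.5]
ee_rot: [-0.707, 0.707, -0.0, -0.0]
contact_force: [-0.8, -0.4, -4.2]
gripper_width: 52.6
grasp_force: 63.3
```

```bash
python3 g.py w2.png; python3 - <<'E'
from h import *
np.set_printoptions(precision=1,suppress=True)
# worm rear visible from top: heights along y
p=get_image("top");P,_,_=cloud(p)
for y in range(250,340,10):
    k=P[(abs(P[:,0]-505)<30)&(abs(P[:,1]-y)<5)&(P[:,2]>55)&(P[:,2]<135)]
    if len(k)>3: print(y,len(k),"x",k[:,0].min(),k[:,0].max(),"zmax",np.percentile(k[:,2],95))
E
```

```text
side pin off y 48.277222026267566 tip [-2.83743572 46.20334496  4.9409139 ]
clock 22.475 gp [505.5 350.4  97.8] curyaw -89.96 slide [0.0114 0.0001 0.0658] roll 0.04 j6 -0.87 F [-0.4  1.3 -4.3] w 52.6
260 33 x 494.48657381717146 517.147889357688 zmax 112.24602040409714
270 51 x 494.6511018321101 517.8949387268835 zmax 114.95398619913692
280 50 x 493.6819199697685 517.7335948852885 zmax 113.54286517950591
290 47 x 493.7620239297969 516.2812539554182 zmax 114.74158445285317
300 86 x 479.4525181504382 517.618709717819 zmax 120.56745584466432
310 77 x 480.28941639165396 530.0653471875929 zmax 128.4363960158032
320 48 x 492.960598120925 531.234524376322 zmax 115.39078058757502
330 105 x 479.4247392256674 516.7856575304886 zmax 116.91594791173152
```

View pics/w2.png

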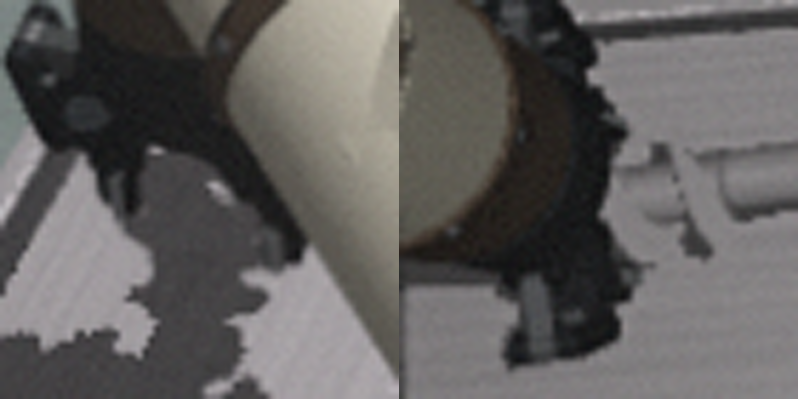

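{"op": "carry_out", "data": {
  "slide": [
    [0, 0, 0.015],
    [0, 0, 0.03],
    [0, 0, 0.042],
    [0, 0, 0.05],
    [0, 0, 0.055],
    [0, 0, 0.058],
    [0, 0, 0.06],
    [0, 0, 0.06]
  ],
  "roll": [0, 0, 0, 0, 0, 0, 0, 0],
  "claw": [0.02, 0.02, 0.02, 0.02, 0.02, 0.02, 0.02, 0.02]
}}

```text
clock: 23.52
position: [505.5, 348.5, 192.9]
ee_rot: [-0.707, 0.707, -0.0, 0.0]
contact_force: [0.1, 0.6, -4.3]
gripper_width: 52.3
grasp_force: 63.4
```

{"op": "carry_out", "data": {
  "slide": [
    [0, 0, 0.001],
    [0, 0, 0.002],
    [0, 0, 0.003],
    [0, 0, 0.003]
  ],
  "roll": [0, 0, 0, 0],
  "claw": [0.02, 0.02, 0.02, 0.02]
}}

```text
clock: 24.02
position: [505.4, 348.4, 189.6]
ee_rot: [-0.707, 0.707, 0.0, -0.0]
contact_force: [-0.6, 0.5, -4.5]
gripper_width: 52.1
grasp_force: 63.4
```

{"op": "carry_out", "data": {
  "slide": [
    [0, 0, 0.001],
    [0, 0, 0.002],
    [0, 0, 0.0025],
    [0, 0, 0.003],
    [0, 0, 0.003]
  ],
  "roll": [0, 0, 0, 0, 0],
  "claw": [0.02, 0.02, 0.02, 0.02, 0.02]
}}

```text
clock: 24.65
position: [505.4, 348.4, 186.7]
ee_rot: [-0.707, 0.707, -0.0, -0.0]
contact_force: [-0.1, -0.1, -4.5]
gripper_width: 52.7
grasp_force: 63.4
```

{"op": "carry_out", "data": {
  "slide": [
    [0, 0, 0.001],
    [0, 0, 0.0015],
    [0, 0, 0.002],
    [0, 0, 0.002]
  ],
  "roll": [0, 0, 0, 0],
  "claw": [0.02, 0.02, 0.02, 0.02]
}}

```text
clock: 25.15
position: [505.4, 348.5, 184.8]
ee_rot: [-0.707, 0.707, -0.0, -0.0]
contact_force: [-1.0, 0.2, -3.2]
gripper_width: 52.6
grasp_force: 63.4
```

{"op": "carry_out", "data": {
  "slide": [
    [0, 0, 0.0005],
    [0, 0, 0.001],
    [0, 0, 0.0015],
    [0, 0, 0.0015]
  ],
  "roll": [0, 0, 0, 0],
  "claw": [0.02, 0.02, 0.02, 0.02]
}}

```text
clock: 25.65
position: [505.4, 348.5, 184.7]
ee_rot: [-0.707, 0.707, -0.0, 0.0]
contact_force: [-3.3, -1.7, 6.6]
gripper_width: 52.9
grasp_force: 64.2
```

It rests on the tray floor. I'll release and rise straight up.

{"op": "carry_out", "data": {
  "slide": [
    [0, 0, -0.001],
    [0, 0, -0.001],
    [0, 0, -0.001],
    [0, 0, -0.001],
    [0, 0, -0.001],
    [0, 0, -0.03],
    [0, 0, -0.08],
    [0, 0, -0.13]
  ],
  "roll": [0, 0, 0, 0, 0, 0, 0, 0],
  "claw": [0.056, 0.062, 0.07, 0.08, 0.08, 0.08, 0.08, 0.08]
}}

```text
clock: 26.65
position: [505.4, 348.3, 314.3]
ee_rot: [-0.707, 0.707, -0.0, -0.0]
contact_force: [0.9, 0.9, 0.0]
gripper_width: 79.7
grasp_force: 0.0
```

{"op": "carry_out", "data": {
  "slide": [
    [0, 0, -0.05],
    [0, 0, -0.1],
    [0.0, 0.05, -0.15],
    [0.0, 0.1, -0.18],
    [0, 0.1, -0.18]
  ],
  "roll": [0, 0, 0, 0, 0],
  "claw": [0.08, 0.08, 0.08, 0.08, 0.08]
}}

```text
clock: 27.28
position: [403.2, 348.0, 497.4]
ee_rot: [0.708, -0.706, -0.001, -0.004]
contact_force: [0.2, -0.2, -0.3]
gripper_width: 80.3
grasp_force: 0.0
```

```bash
python3 - <<'E'
from h import *
p=get_image("side");save(p,"end.png",(100,120,450,420),2.2)
for t in("worm_mid","stick_grip","tray","head_hole"):
    print(t,[(round(r["conf"],2),atheight(p,r["at"],{"worm_mid":32,"stick_grip":12,"tray":0,"head_hole":95}[t]).round(0)) for r in place_of(p,t)[:3]])
print(read_state()["contact_force"])
E
```

```text
worm_mid [(0.95, array([322., 108.,  32.])), (0.91, array([505., 336.,  32.]))]
stick_grip [(0.66, array([504., 338.,  12.]))]
tray [(0.8, array([504., 335.,   0.]))]
head_hole []
[-0.41973857  0.27361659 -0.47274703]
```

View pics/end.png

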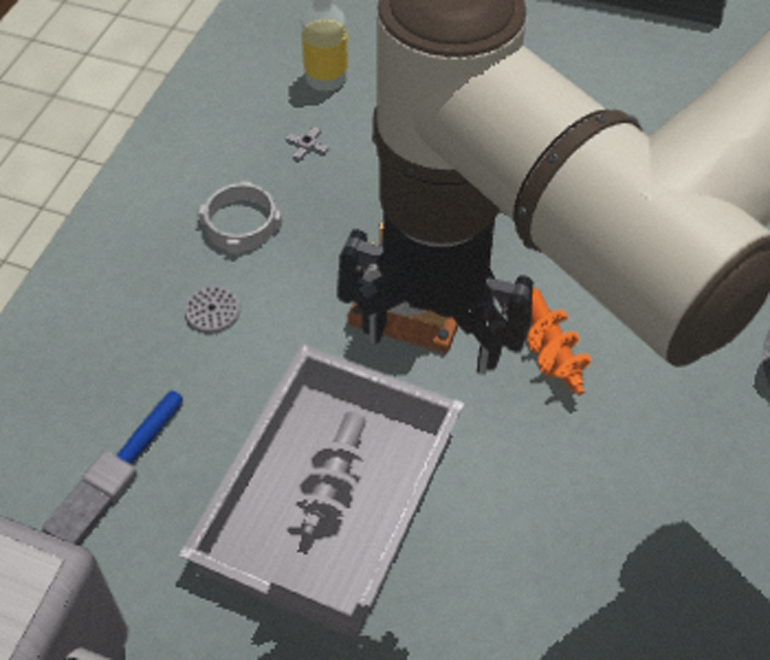

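The steel worm lies in the tray, around (330,480), and everything else in view is in place. The stick was seen back on the bench earlier. I'll hand in.

```bash
python3 -c "
from bench import *
print(job_done())"
```

```text
the job is handed in; nothing more can be done
None
```

The job is handed in: I pushed the worm about 50 mm out of the mouth, put the stick back on the bench, then drew the worm out and laid it gently in the wash tray (about 27 s on the robot clock; I have not seen the verdict).

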